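# Unstack the wire reels onto their spindles

### The arm

A 6-joint arm with a two-finger parallel gripper is mounted at the origin on the work surface. World frame = base frame: x ahead of the robot, y to its left, z up, the work surface at z = 0. Lengths are in m, angles in degrees, forces in N, time in s.
With the tool pointing down it reaches from about 0.4 to 0.825 m from the base axis. Payload 7 kg.
Tool frame: the origin (TCP) lies midway between the tips of the shut fingers; the grasp point (between the pads) lies hold_point_z behind it (hold_point_z is the distance from the TCP to the grasp point, in m); z points along the fingers, y is the line along which they close (so a half turn about z gives the same grasp; the last joint's range is limited). The gripper opens to 88 mm and grips with 3 to 60 N. Pads are 19 mm wide; open, the fingers measure 130 mm over their backs; the gripper's body (78 mm by 193 mm) begins 47 mm behind the grasp point.
Start: joints at [88.356, 20.546, 0.682, 0, -70.136, -16.507], TCP at [0.21, 0.641, 0.227] pointing down, gripper open.
Joint ranges: [-176.03, 176.03], [-82.01, 121.73], [-58.28, 71.71], [-173.87, 95.51], [-174.79, -0.11], [-173.66, 173.66]. Speed limits (degrees/s): [136.94, 136.94, 172.46, 180, 180, 180].

### API

Orientations are given as [roll, pitch, yaw] about the fixed x, y, z axes, in that order (R = Rz(yaw) Ry(pitch) Rx(roll)).
In Python, from plant import * gives the robot as it stands.
- The arm moves only by the tool step_arm, never from a script. Its argument "steps" is a list that holds one entry, the list of rows, each a list of 6 numbers: the shift along the tool's x, y, z scaled (see below), then the turn, a rotation vector about the tool's x, y, z scaled (see below). In form: [[[tx, ty, tz, wx, wy, wz], ...]]. A call has 1 to 20 rows; each row is the pose to reach, as a shift and turn from the pose commanded when the call began, along the tool's axes at that moment; what a row does not reach only later rows make up. The controller multiplies each number of a shift by 100 mm and each number of a turn by 0.5 rad. A row lasts 1/10 s, in which the tool goes at most 50 mm and 8.59 degrees, less where a joint would pass 70% of its speed; a pose out of reach is approached as far as the arm can. A call with a number of a shift or a turn outside -1 to 1 is refused whole. A call with a gripper value outside its range is refused whole. "jaw" is the closure in counts, from 0 (fully open) to 255 (shut), set as the call begins (left out, the last holds). The fingers move at their own pace and stop on an object; the grip force is fixed at half the most. Time passes only in rows, so rows that repeat a pose let the fingers close. It gives the time, the measured TCP pose, the force, the opening and the grip force at its end, in the units of the state.
- get_obs(): the state, without advancing time (a new reading comes with each control period).
- snapshot(name): name is "scene" or "top" or "wrist"; returns (picture, depth): 420x560x3 uint8, red, green, blue; 420x560 float32, m along the optical axis (not along the pixel's ray), 0 where there is no reading.
- calibration(name): a dict with "mtx" (3x3 intrinsics, pixels), "rvec" (rotation vector, rad) and "tvec" (3), from world to camera coordinates, as OpenCV has them. Camera axes: x right, y down, z forward; pixel columns grow to the right and rows downward; lengths in m; the calibration is good to about 2 mm. The wrist camera is an equidistant fisheye: a pixel r from the principal point sees the ray r / f radians off the axis. A picture is of the moment at which its call begins: read the wrist's pose just before it. calibration takes no time and is no camera call; for the wrist camera it gives the pose at the moment of the call.
- close_job(): hands the job in; it is judged then, once.
The state is a dict: "clock": time; "joint_pos": joint angles; "qvel": joint speeds; "tau": joint torques, N m; "tool_pos": TCP position; "orientation": TCP orientation; "force": force on the tool from outside, world axes, zero at the start; "moment": the same for the moment, N m; "opening": finger opening in m; "gripper_force": force on a finger pad.
Only numpy, scipy, OpenCV 4.12 (cv2) and the standard library are available. Lean on these libraries where they do the work, as an engineer would, in place of code of your own. Each camera call takes 0.05 s, during which the arm holds its last target. There are 200 camera calls.

### The job

The wire reels have been left in two stacks on the repair bench. Take the stacks apart and put each reel on the spindle of the stand in its own colour, so that the spindle goes up its bore and the reel stands flat on the base. Leave the glass screw jar standing where it is.

Things in the scene. Friction and masses are not known exactly. Their poses are not given: they have to be found in the camera images.
- blue_reel: blue wire reel: a short upright drum with blue flanges, outside diameter 66 mm, height 36 mm, with a 24 mm bore right through it along its axis. Origin: centre of its underside; z is the axis, up. At the start it stands on the bench with one of the two small reels (yellow or green) on top of it; its top is then 36 mm above the bench.
- red_reel: red wire reel: a short upright drum with red flanges, outside diameter 66 mm, height 36 mm, with a 24 mm bore right through it along its axis. Origin: centre of its underside; z is the axis, up. At the start it stands on the bench with one of the two small reels (yellow or green) on top of it; its top is then 36 mm above the bench.
- yellow_reel: yellow wire reel: a short upright drum with yellow flanges, outside diameter 44 mm, height 28 mm, with a 24 mm bore right through it along its axis. Origin: centre of its underside; z is the axis, up. At the start it is the top of a stack, standing roughly centred (within about 6 mm) on one of the two large reels (blue or red), its underside 36 mm above the bench.
- green_reel: green wire reel: a short upright drum with green flanges, outside diameter 44 mm, height 28 mm, with a 24 mm bore right through it along its axis. Origin: centre of its underside; z is the axis, up. At the start it is the top of a stack, standing roughly centred (within about 6 mm) on one of the two large reels (blue or red), its underside 36 mm above the bench.
- blue_stand: blue reel stand, fixed to the bench: a flat round blue base of diameter 80 mm, 10 mm thick, with an upright 8 mm steel spindle in its centre whose tip is 40 mm above the bench. Origin: centre of the base's underside, on the bench; z up along the spindle. A reel that is fully on stands flat on the base, its underside 10 mm above the bench; the spindle then ends inside the bore.
- red_stand: red reel stand, fixed to the bench: a flat round red base of diameter 80 mm, 10 mm thick, with an upright 8 mm steel spindle in its centre whose tip is 40 mm above the bench. Origin: centre of the base's underside, on the bench; z up along the spindle. A reel that is fully on stands flat on the base, its underside 10 mm above the bench; the spindle then ends inside the bore.
- yellow_stand: yellow reel stand, fixed to the bench: a flat round yellow base of diameter 60 mm, 10 mm thick, with an upright 8 mm steel spindle in its centre whose tip is 40 mm above the bench. Origin: centre of the base's underside, on the bench; z up along the spindle. A reel that is fully on stands flat on the base, its underside 10 mm above the bench; the spindle then ends inside the bore.
- green_stand: green reel stand, fixed to the bench: a flat round green base of diameter 60 mm, 10 mm thick, with an upright 8 mm steel spindle in its centre whose tip is 40 mm above the bench. Origin: centre of the base's underside, on the bench; z up along the spindle. A reel that is fully on stands flat on the base, its underside 10 mm above the bench; the spindle then ends inside the bore.
- screw_jar: small glass jar of screws with a steel lid, diameter 47 mm, height 64 mm, standing loose on the bench among the stands and stacks; not to be moved. Origin: centre of its underside; z up.

How it is judged (in metres and radians):
At the end, for the whole second after the job is handed in: Each of the four reels is on the stand of its own colour: centred within 11 mm of the spindle, underside 6 to 14 mm above the bench (flat on the 10 mm base), upright within 0.1 rad, at rest; the screw jar is upright and within 20 mm of where it stood (horizontal distance between blue_reel and blue_stand below 0.011 m and z of blue_reel in the frame of blue_stand between 0.006 and 0.014 m and angle between each of blue_reel, red_reel, yellow_reel, green_reel, screw_jar's own z axis and vertical below 0.1 rad and linear speed of each of blue_reel, red_reel, yellow_reel, green_reel below 0.02 m/s and angular speed of each of blue_reel, red_reel, yellow_reel, green_reel below 0.2 rad/s and horizontal distance between red_reel and red_stand below 0.011 m and z of red_reel in the frame of red_stand between 0.006 and 0.014 m and horizontal distance between yellow_reel and yellow_stand below 0.011 m and z of yellow_reel in the frame of yellow_stand between 0.006 and 0.014 m and horizontal distance between green_reel and green_stand below 0.011 m and z of green_reel in the frame of green_stand between 0.006 and 0.014 m and distance of screw_jar from where it was at the start of the episode below 0.02 m); the robot touches nothing.
It fails at once if the screw jar is knocked over (angle between screw_jar's own z axis and vertical above 0.5 rad).
It fails at once if the screw jar is pushed away from its place (distance of screw_jar from where it was at the start of the episode above 0.03 m).
It also fails if it takes over 112 s, if anything falls off the work surface, if the arm or the gripper's body presses on something with over 40 N, if the wrist force passes 120 N, or if a joint passes its speed limit or range.

## Working session

There is one attempt and no reset: what is moved stays moved. The work goes in short steps, Python scripts to look and compute and a tool call to move; the robot and the scene stay as the last step left them, time stands still between calls to the robot, and variables do not carry over. Pictures are saved under pics/ and viewed, at most 14 in all, crops included, and the job is handed in when it is done.

Besides the shell and the picture viewer there is one more tool, called after "Emit:" as a command line: name --argument value ..., lists and objects as JSON in quotes. step_arm: Moves the arm, as the interface text tells. Its arguments: {"type":"object","properties":{"steps":{"type":"array","items":{"type":"array","items":{"type":"array","items":{"type":"number","minimum":-1,"maximum":1}}}},"jaw":{"type":"number"}},"required":["steps"]}

```bash
mkdir -p pics; ls; python3 - <<'E'
from plant import *
import cv2
o=get_obs(); print(o)
for n in("scene","top"):
    p,d=snapshot(n); cv2.imwrite(f"pics/{n}0.png",p[:,:,::-1]); print(n,calibration(n))
E
```

```text
pics
{'clock': 0.0, 'joint_pos': array([ 8.83556764e+01,  2.05902934e+01,  6.34977296e-01, -2.01031953e-02,
       -7.01347637e+01, -1.65068310e+01]), 'qvel': array([-0.0437471 , -0.00551585, -0.00577857, -0.01971468, -0.01231022,
       -0.0087448 ]), 'tau': array([ 7.31876244e-04, -5.82722676e+01,  2.93048984e+01,  6.99690118e+00,
        7.00510878e-03, -1.74358020e-04]), 'tool_pos': array([0.2101539 , 0.64095383, 0.22564476]), 'orientation': array([ 1.79908263e+02, -7.47727188e-03, -1.81579948e+01]), 'force': array([0.4635377 , 0.06818827, 0.3905698 ]), 'moment': array([-0.03230086, -0.02906117,  0.01293326]), 'gripper_force': 0.0, 'opening': 0.08741924842171477}
scene {'mtx': array([[378.96022892,   0.        , 276.89565541],
       [  0.        , 378.96022892, 201.32872756],
       [  0.        ,   0.        ,   1.        ]]), 'rvec': array([ 2.11148782,  1.29441557, -0.48184303]), 'tvec': array([-0.25376292, -0.31573972,  1.17645513])}
top {'mtx': array([[436.02093104,   0.        , 287.77663732],
       [  0.        , 436.02093104, 211.55517909],
       [  0.        ,   0.        ,   1.        ]]), 'rvec': array([ 2.11708129, -2.07833913,  0.24001025]), 'tvec': array([0.00131866, 0.54497238, 0.81161888])}
```

View pics/scene0.png

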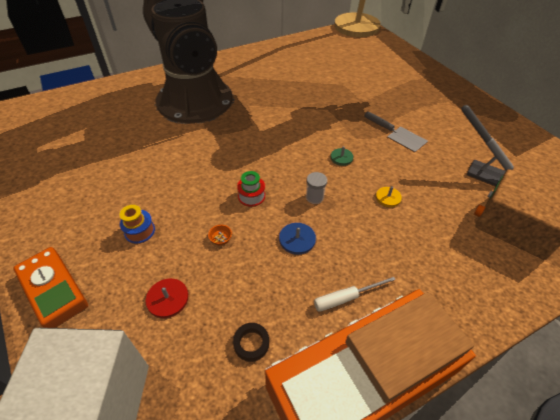

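View pics/top0.png

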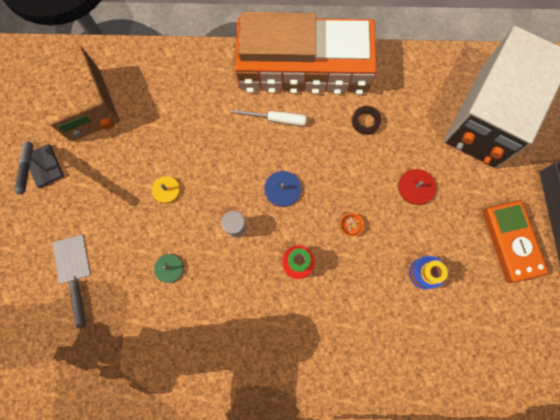

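The pictures show (top view pixels) the yellow stand (166,190), blue stand (283,188), red stand (417,186), green stand (169,268), jar (233,223), green-on-red stack (298,261) and yellow-on-blue stack (430,272).

```bash
cat > h.py <<'E'
from plant import *
import numpy as np, cv2
def pts(n):
    p,d=snapshot(n); c=calibration(n); R=cv2.Rodrigues(c["rvec"])[0]; K=c["mtx"]
    v,u=np.mgrid[0:420,0:560]
    X=np.stack([(u-K[0,2])/K[0,0]*d,(v-K[1,2])/K[1,1]*d,d],-1)
    return p,(X-c["tvec"].ravel())@R, d>0
HUE={"red":(0,6),"yellow":(22,32),"green":(45,85),"blue":(105,125)}
def mask(p,col):
    h=cv2.cvtColor(p,cv2.COLOR_RGB2HSV); lo,hi=HUE[col]
    m=(h[...,0]>=lo)&(h[...,0]<=hi)
    if col=="red": m|=h[...,0]>=172
    return m&(h[...,1]>140)&(h[...,2]>40)
def find(P,p,ok,col,z,c,r,tol=.008):
    """fit circle to the points of a colour at height z near pixel c"""
    v,u=np.mgrid[0:420,0:560]
    m=ok&(np.hypot(u-c[0],v-c[1])<r)&(abs(P[...,2]-z)<tol)
    if col: m&=mask(p,col)
    q=P[m]
    if len(q)<20: return None
    (x,y),rad=cv2.minEnclosingCircle(q[:,:2].astype(np.float32))
    return np.round([x,y,rad*2,np.median(q[:,2]),q[:,0].mean(),q[:,1].mean(),len(q)],4)
E
python3 - <<'E'
from h import *
p,P,ok=pts("top")
for n,col,z,c,r in [("Ys","yellow",.01,(166,190),25),("Bs","blue",.01,(283,188),30),("Rs","red",.01,(417,186),30),("Gs","green",.01,(169,268),25),
 ("jar",None,.064,(233,223),25),("G","green",.064,(298,261),30),("R","red",.036,(298,261),30),("Y","yellow",.064,(433,272),30),("B","blue",.036,(430,272),30)]:
    print(n,find(P,p,ok,col,z,c,r))
E
```

```text
Ys [6.032e-01 2.782e-01 5.750e-02 1.030e-02 6.017e-01 2.787e-01 4.210e+02]
Bs None
Rs [ 6.195e-01 -2.684e-01  8.420e-02  1.030e-02  6.181e-01 -2.660e-01
  9.850e+02]
Gs None
jar [5.217e-01 1.216e-01 4.720e-02 6.430e-02 5.211e-01 1.213e-01 4.290e+02]
G [ 4.488e-01 -1.160e-02  4.240e-02  6.450e-02  4.479e-01 -1.200e-02
  2.200e+02]
R [ 4.494e-01 -1.080e-02  6.560e-02  3.640e-02  4.445e-01 -8.400e-03
  3.590e+02]
Y [ 4.307e-01 -2.776e-01  4.400e-02  6.420e-02  4.302e-01 -2.771e-01
  2.510e+02]
B [ 4.330e-01 -2.732e-01  6.400e-02  3.630e-02  4.334e-01 -2.609e-01
  2.330e+02]
```

```bash
cat >> h.py <<'E'
def plan(tgt,cur=None):
    """world target -> total shift in tool axes, units of 100 mm, and number of calls"""
    from scipy.spatial.transform import Rotation as Ro
    o=get_obs(); cur=o["tool_pos"] if cur is None else np.array(cur)
    R=Ro.from_euler("xyz",o["orientation"],degrees=True).as_matrix()
    s=R.T@(np.array(tgt)-cur)*10; n=int(np.ceil(abs(s).max()))
    return np.round(s,2),n,np.round(s/n,3)
E
python3 - <<'E'
from h import *
import plant
print([n for n in dir(plant) if n[0]!='_'], getattr(plant,'hold_point_z',None))
p,P,ok=pts("top")
h=cv2.cvtColor(p,cv2.COLOR_RGB2HSV); print(h[182,275],h[195,275],h[270,160],h[275,175],P[195,275],P[275,175])
v,u=np.mgrid[0:420,0:560]
for n,c,lo,hi in [("Bs",(283,188),100,130),("Gs",(169,268),40,100)]:
    m=(np.hypot(u-c[0],v-c[1])<27)&(h[...,0]>lo)&(h[...,0]<hi)&(h[...,1]>90)&ok&(P[...,2]<.02)
    q=P[m]; print(n,len(q),cv2.minEnclosingCircle(q[:,:2].astype(np.float32)),q.mean(0))
# tall things near the work
m=ok&(P[...,2]>.08)&(P[...,0]<.75)&(P[...,0]>.3)
q=P[m]; print(len(q), q[::max(1,len(q)//12)].round(2))
print(plan([.449,-.011,.20]))
E
```

```text
['PlanningError', 'calibration', 'close_job', 'get_obs', 'hold_point_z', 'snapshot'] 0.0188
[112 131 138] [112 135 142] [ 63  91 129] [ 61  86 128] [0.59360382 0.03984107 0.0093241 ] [0.41867653 0.2414145  0.01081736]
Bs 874 ((0.6085917949676514, 0.023802263662219048), 0.03885546699166298) [0.60830694 0.0242985  0.01029782]
Gs 54 ((0.4331493377685547, 0.256933331489563), 0.028968611732125282) [0.43320274 0.26652207 0.01047615]
4742 [[ 0.75 -0.34  0.15]
 [ 0.74 -0.38  0.15]
 [ 0.73 -0.39  0.15]
 [ 0.73 -0.4   0.15]
 [ 0.72 -0.44  0.15]
 [ 0.74 -0.33  0.1 ]
 [ 0.71 -0.46  0.15]
 [ 0.71 -0.35  0.11]
 [ 0.71 -0.36  0.09]
 [ 0.68 -0.4   0.13]
 [ 0.67 -0.42  0.12]
 [ 0.63  0.55  0.1 ]
 [ 0.55  0.5   0.15]]
(array([4.3 , 5.45, 0.27]), 6, array([0.717, 0.909, 0.044]))
```

Emit:
step_arm --steps '[[[0.24,0.3,0.02,0,0,0],[0.48,0.6,0.03,0,0,0],[0.72,0.91,0.04,0,0,0]]]' --jaw 0

```text
clock: 0.5
tool_pos: [0.2505, 0.5312, 0.2219]
orientation: [179.9, -0.0, -18.1]
force: [1.2, 0.3, 0.5]
opening: 0.0874
gripper_force: 0.0
```

Emit:
step_arm --steps '[[[0.24,0.3,0.02,0,0,0],[0.48,0.6,0.03,0,0,0],[0.72,0.91,0.04,0,0,0]]]'

```text
clock: 0.8
tool_pos: [0.2907, 0.422, 0.2184]
orientation: [180.0, 0.0, -18.1]
force: [0.6, 1.0, 0.4]
opening: 0.0878
gripper_force: 0.0
```

```bash
python3 - <<'E'
from h import *
p,P,ok=pts("top")
h=cv2.cvtColor(p,cv2.COLOR_RGB2HSV)
v,u=np.mgrid[0:420,0:560]
m=(np.hypot(u-169,v-268)<22)&(h[...,0]>40)&(h[...,0]<100)&(h[...,1]>50)
n,l,s,c=cv2.connectedComponentsWithStats(m.astype(np.uint8)); print(s[1:],c[1:])
q=P[m&ok&(abs(P[...,2]-.01)<.008)]; print(len(q),cv2.minEnclosingCircle(q[:,:2].astype(np.float32)),np.median(q,0))
print(get_obs()["tool_pos"])
E
```

```text
[[155 255  28  27 581]] [[168.43717728 268.0464716 ]]
572 ((0.43299707770347595, 0.25677865743637085), 0.028944389894604683) [0.43221524 0.25547157 0.01041524]
[0.29120085 0.41699338 0.21835006]
```

Emit:
step_arm --steps '[[[0.24,0.3,0.02,0,0,0],[0.48,0.6,0.03,0,0,0],[0.72,0.91,0.04,0,0,0]]]'

```text
clock: 1.15
tool_pos: [0.3307, 0.3133, 0.2145]
orientation: [-180.0, 0.0, -18.1]
force: [1.3, 0.3, 0.2]
opening: 0.0879
gripper_force: 0.0
```

Emit:
step_arm --steps '[[[0.24,0.3,0.02,0,0,0],[0.48,0.6,0.03,0,0,0],[0.72,0.91,0.04,0,0,0]]]'

```text
clock: 1.45
tool_pos: [0.3708, 0.2043, 0.2107]
orientation: [-180.0, -0.0, -18.1]
force: [0.5, -0.4, 0.6]
opening: 0.0877
gripper_force: 0.0
```

Emit:
step_arm --steps '[[[0.24,0.3,0.02,0,0,0],[0.48,0.6,0.03,0,0,0],[0.72,0.91,0.04,0,0,0]]]'

```text
clock: 1.75
tool_pos: [0.4108, 0.0954, 0.2068]
orientation: [-180.0, -0.0, -18.1]
force: [0.7, 0.3, 0.5]
opening: 0.0879
gripper_force: 0.0
```

Emit:
step_arm --steps '[[[0.24,0.3,0.02,0,0,0],[0.48,0.6,0.03,0,0,0],[0.71,0.9,0.04,0,0,0],[0.71,0.9,0.04,0,0,0],[0.71,0.9,0.04,0,0,0]]]'

```text
clock: 2.25
tool_pos: [0.45, -0.0116, 0.2023]
orientation: [180.0, 0.0, -18.3]
force: [-0.7, -0.3, 0.3]
opening: 0.0877
gripper_force: 0.0
```

```bash
cat >> h.py <<'E'
def wrist(pic,tops):
    """tops: list of (colour, z). Circle (min enclosing) of colour mask, each mask pixel cast by fisheye ray onto plane z"""
    c=calibration("wrist"); p,d=snapshot("wrist"); cv2.imwrite(pic,p[:,:,::-1])
    R=cv2.Rodrigues(c["rvec"])[0]; K=c["mtx"]; C=-R.T@c["tvec"].ravel()
    v,u=np.mgrid[0:420,0:560]; x=(u-K[0,2])/K[0,0]; y=(v-K[1,2])/K[1,1]; th=np.hypot(x,y)
    s=np.where(th>0,np.sin(th)/np.maximum(th,1e-9),1)
    ray=np.stack([x*s,y*s,np.cos(th)],-1)
    D=np.where(d>0,d/np.maximum(ray[...,2],1e-6),0)
    P=C+(ray*D[...,None])@R
    h=cv2.cvtColor(p,cv2.COLOR_RGB2HSV)
    for col,z,xy in tops:
        lo,hi=HUE[col]; m=(h[...,0]>=lo)&(h[...,0]<=hi)
        if col=="red": m|=h[...,0]>=172
        m&=(h[...,1]>70)&(h[...,2]>30)&(d>0)&(abs(P[...,2]-z)<.006)&(np.hypot(P[...,0]-xy[0],P[...,1]-xy[1])<.06)
        q=P[m][:,:2].astype(np.float32)
        print(col,z,len(q),cv2.minEnclosingCircle(q) if len(q)>20 else None, P[m][:,2].mean() if len(q) else None)
E
python3 - <<'E'
from h import *
wrist("pics/w1.png",[("green",.064,(.449,-.011)),("red",.036,(.449,-.011))])
print(get_obs()["tool_pos"])
E
```

```text
green 0.064 1083 ((0.44749557971954346, -0.012162739410996437), 0.021479664370417595) 0.06398227341182114
red 0.036 1173 ((0.44674357771873474, -0.011080377735197544), 0.032838188111782074) 0.036122208881497975
[ 0.44986865 -0.01091025  0.20242975]
```

View pics/w1.png

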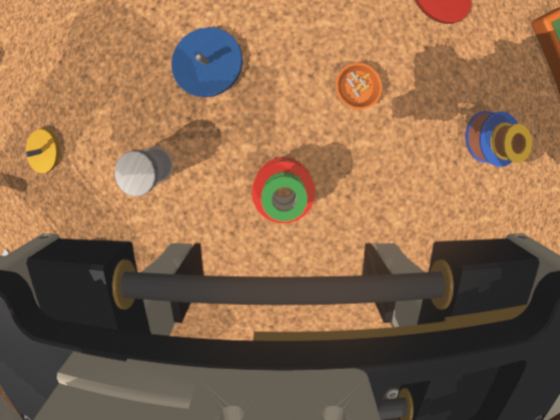

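The wrist picture shows the green reel on the red one at (284,197) centred under the tool, jar (136,173), and the red and blue stands; positions agree within 2 mm with the top camera.

Emit:
step_arm --steps '[[[-0.02,0.02,0.3,0,0,0],[-0.02,0.02,0.65,0,0,0],[-0.02,0.02,1,0,0,0]]]'

```text
clock: 2.6
tool_pos: [0.4477, -0.0107, 0.1022]
orientation: [-179.9, -0.1, -18.0]
force: [-0.2, -0.3, -0.9]
opening: 0.0876
gripper_force: 0.0
```

Emit:
step_arm --steps '[[[0,0,0.2,0,0,0],[0,0,0.4,0,0,0],[0,0,0.55,0,0,0],[0,0,0.62,0,0,0],[0,0,0.62,0,0,0]]]'

```text
clock: 3.1
tool_pos: [0.447, -0.0113, 0.0401]
orientation: [179.9, 0.1, -18.1]
force: [-0.6, -0.4, -0.2]
opening: 0.0877
gripper_force: 0.0
```

Emit:
step_arm --steps '[[[0,0,0,0,0,0],[0,0,0,0,0,0],[0,0,0,0,0,0],[0,0,0,0,0,0],[0,0,0,0,0,0],[0,0,0,0,0,0],[0,0,0,0,0,0],[0,0,0,0,0,0]]]' --jaw 255

```text
clock: 3.9
tool_pos: [0.4476, -0.0121, 0.0407]
orientation: [180.0, -0.0, -18.2]
force: [-0.7, 0.5, 2.6]
opening: 0.0433
gripper_force: 30.0
```

Emit:
step_arm --steps '[[[0,0,-0.2,0,0,0],[0,0,-0.5,0,0,0],[0,0,-0.8,0,0,0],[0,0,-1,0,0,0]]]'

```text
clock: 4.3
tool_pos: [0.448, -0.0119, 0.1424]
orientation: [-179.9, -0.1, -18.1]
force: [0.3, 0.2, -0.9]
opening: 0.0427
gripper_force: 30.0
```

Emit:
step_arm --steps '[[[-0.1,-0.27,0,0,0,0],[-0.22,-0.55,0,0,0,0],[-0.33,-0.84,0,0,0,0]]]'

```text
clock: 4.6
tool_pos: [0.4419, 0.0788, 0.1406]
orientation: [-180.0, 0.0, -18.2]
force: [0.8, -0.8, -1.5]
opening: 0.043
gripper_force: 30.0
```

Emit:
step_arm --steps '[[[-0.1,-0.27,0,0,0,0],[-0.22,-0.55,0,0,0,0],[-0.33,-0.84,0,0,0,0]]]'

```text
clock: 4.9
tool_pos: [0.4366, 0.1691, 0.1404]
orientation: [180.0, 0.0, -18.2]
force: [0.2, 0.2, -1.3]
opening: 0.0431
gripper_force: 30.0
```

Emit:
step_arm --steps '[[[-0.1,-0.27,0,0,0,0],[-0.22,-0.55,0,0,0,0],[-0.32,-0.83,0,0,0,0],[-0.32,-0.83,0,0,0,0],[-0.32,-0.83,0,0,0,0]]]'

```text
clock: 5.4
tool_pos: [0.4321, 0.2572, 0.14]
orientation: [179.9, 0.0, -18.1]
force: [-0.5, 0.4, -1.0]
opening: 0.0429
gripper_force: 30.0
```

```bash
python3 - <<'E'
from h import *
t=get_obs()["tool_pos"]; print(t)
wrist("pics/w2.png",[("green",.01,(.433,.257)),("yellow",.01,(.603,.278))])
E
```

```text
[0.43212721 0.25723235 0.13998073]
green 0.01 1008 ((0.4300183057785034, 0.25760897994041443), 0.02785492315888405) 0.009978641265574547
yellow 0.01 2605 ((0.6001889109611511, 0.2776879668235779), 0.029968414455652237) 0.010052680300126052
```

View pics/w2.png

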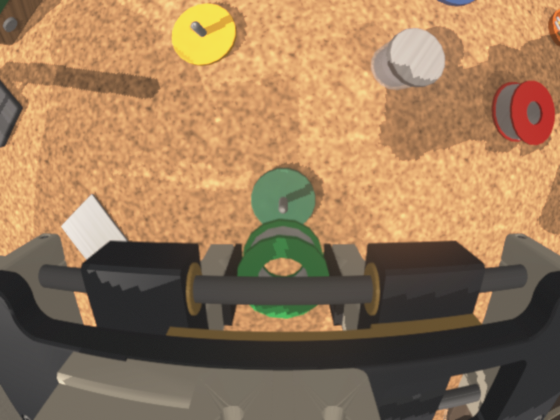

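Held green reel at (283,275) and the green stand's spindle (284,205) behind it are in line; descend.

Emit:
step_arm --steps '[[[0,0,0.2,0,0,0],[0,0,0.4,0,0,0],[0,0,0.6,0,0,0],[0,0,0.75,0,0,0],[0,0,0.9,0,0,0],[0,0,0.9,0,0,0]]]'

```text
clock: 6.05
tool_pos: [0.4316, 0.2549, 0.0489]
orientation: [179.8, 0.1, -18.2]
force: [-0.5, -1.1, 0.1]
opening: 0.0426
gripper_force: 30.0
```

Emit:
step_arm --steps '[[[0,0,0.12,0,0,0],[0,0,0.24,0,0,0],[0,0,0.33,0,0,0],[0,0,0.34,0,0,0],[0,0,0.34,0,0,0]]]'

```text
clock: 6.55
tool_pos: [0.4327, 0.2569, 0.0166]
orientation: [180.0, -0.0, -18.1]
force: [-0.6, 0.4, -0.7]
opening: 0.0428
gripper_force: 30.0
```

Emit:
step_arm --steps '[[[0,0,0,0,0,0],[0,0,0,0,0,0],[0,0,0,0,0,0],[0,0,0,0,0,0],[0,0,0,0,0,0]]]' --jaw 0

```text
clock: 7.05
tool_pos: [0.4327, 0.2571, 0.0167]
orientation: [-180.0, -0.0, -18.1]
force: [0.2, 0.8, 0.1]
opening: 0.0773
gripper_force: 0.0
```

Emit:
step_arm --steps '[[[0,0,-0.2,0,0,0],[0,0,-0.5,0,0,0],[0,0,-0.8,0,0,0],[0,0,-1,0,0,0]]]'

```text
clock: 7.45
tool_pos: [0.4331, 0.2574, 0.1187]
orientation: [-179.9, -0.1, -18.1]
force: [-0.5, -0.1, 0.4]
opening: 0.0874
gripper_force: 0.0
```

Emit:
step_arm --steps '[[[0.1,0.28,-0.2,0,0,0],[0.18,0.56,-0.3,0,0,0],[0.28,0.85,-0.3,0,0,0]]]'

```text
clock: 7.75
tool_pos: [0.4333, 0.1673, 0.1483]
orientation: [-179.8, -0.1, -18.1]
force: [0.4, -0.2, 0.2]
opening: 0.0875
gripper_force: 0.0
```

Emit:
step_arm --steps '[[[0.1,0.28,0,0,0,0],[0.18,0.56,0,0,0,0],[0.28,0.85,0,0,0,0]]]'

```text
clock: 8.05
tool_pos: [0.4326, 0.0769, 0.1468]
orientation: [-180.0, -0.0, -18.1]
force: [0.1, 0.1, 0.1]
opening: 0.0875
gripper_force: 0.0
```

Emit:
step_arm --steps '[[[0.1,0.28,0,0,0,0],[0.18,0.56,0,0,0,0],[0.28,0.85,0,0,0,0]]]'

```text
clock: 8.35
tool_pos: [0.4327, -0.0126, 0.1467]
orientation: [-180.0, -0.0, -18.1]
force: [0.9, 0.1, 0.8]
opening: 0.0878
gripper_force: 0.0
```

Emit:
step_arm --steps '[[[0.1,0.28,0,0,0,0],[0.18,0.56,0,0,0,0],[0.28,0.85,0,0,0,0]]]'

```text
clock: 8.65
tool_pos: [0.4328, -0.1021, 0.1467]
orientation: [-180.0, -0.0, -18.1]
force: [0.6, -0.1, 1.2]
opening: 0.0874
gripper_force: 0.0
```

Emit:
step_arm --steps '[[[0.1,0.28,0,0,0,0],[0.18,0.56,0,0,0,0],[0.28,0.85,0,0,0,0]]]'

```text
clock: 8.95
tool_pos: [0.4329, -0.1916, 0.1467]
orientation: [-180.0, -0.0, -18.1]
force: [1.0, 0.8, 0.5]
opening: 0.0878
gripper_force: 0.0
```

Emit:
step_arm --steps '[[[0.1,0.28,0,0,0,0],[0.18,0.56,0,0,0,0],[0.27,0.84,0,0,0,0],[0.27,0.84,0,0,0,0],[0.27,0.84,0,0,0,0]]]'

```text
clock: 9.45
tool_pos: [0.4322, -0.2791, 0.1462]
orientation: [-180.0, 0.0, -18.3]
force: [0.8, 1.1, -0.5]
opening: 0.0876
gripper_force: 0.0
```

```bash
python3 - <<'E'
from h import *
t=get_obs()["tool_pos"]; print(t)
wrist("pics/w3.png",[("yellow",.064,(.43,-.277)),("blue",.036,(.433,-.273)),("red",.01,(.619,-.268))])
p,P,ok=pts("top"); cv2.imwrite("pics/t3.png",p[:,:,::-1])
print(find(P,p,ok,None,.038,(169,268),30,.004))
E
```

```text
[ 0.43224729 -0.27910477  0.14620846]
yellow 0.064 1501 ((0.4279000461101532, -0.27803415060043335), 0.021922273561358452) 0.06401054915086787
blue 0.036 1603 ((0.4306322932243347, -0.27554580569267273), 0.03276052698493004) 0.0360781593434335
red 0.01 3869 ((0.6163550615310669, -0.26742953062057495), 0.039892151951789856) 0.009987002973965865
[4.359e-01 2.575e-01 4.490e-02 3.830e-02 4.350e-01 2.575e-01 2.940e+02]
```

View pics/t3.png

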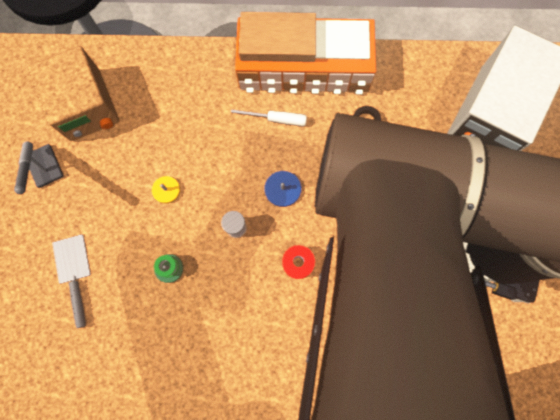

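Green reel is seated on its stand (168,267), top at 38 mm. Next, yellow.

Emit:
step_arm --steps '[[[-0.04,0,0.3,0,0,0],[-0.04,0,0.6,0,0,0],[-0.04,0,0.9,0,0,0],[-0.04,0,1,0,0,0],[-0.04,0,1,0,0,0]]]'

```text
clock: 10.05
tool_pos: [0.4282, -0.2767, 0.0457]
orientation: [180.0, 0.2, -18.1]
force: [-0.4, -0.6, 0.0]
opening: 0.0875
gripper_force: 0.0
```

Emit:
step_arm --steps '[[[0,0,0.06,0,0,0],[0,0,0.06,0,0,0],[0,0,0.06,0,0,0]]]'

```text
clock: 10.35
tool_pos: [0.4296, -0.2776, 0.0415]
orientation: [-180.0, -0.1, -18.1]
force: [0.6, -0.0, -0.3]
opening: 0.0874
gripper_force: 0.0
```

Emit:
step_arm --steps '[[[0,0,0,0,0,0],[0,0,0,0,0,0],[0,0,0,0,0,0],[0,0,0,0,0,0],[0,0,0,0,0,0],[0,0,0,0,0,0],[0,0,0,0,0,0],[0,0,0,0,0,0]]]' --jaw 255

```text
clock: 11.15
tool_pos: [0.4289, -0.2775, 0.0406]
orientation: [180.0, 0.0, -18.1]
force: [0.8, -0.8, -0.5]
opening: 0.0425
gripper_force: 30.0
```

Emit:
step_arm --steps '[[[0,0,-0.2,0,0,0],[0,0,-0.5,0,0,0],[0,0,-0.8,0,0,0],[0,0,-1,0,0,0]]]'

```text
clock: 11.55
tool_pos: [0.4293, -0.2776, 0.1424]
orientation: [-180.0, -0.1, -18.1]
force: [-0.2, -0.2, -1.7]
opening: 0.0424
gripper_force: 30.0
```

```bash
python3 - <<'E'
from h import *
t=get_obs(); print(t["tool_pos"],t["opening"],plan([.600,.2777,.14]))
E
```

```text
[ 0.42934705 -0.27757948  0.14243079] 0.04240629982251305 (array([-0.11, -5.81,  0.02]), 6, array([-0.018, -0.968,  0.004]))
```

Emit:
step_arm --steps '[[[0,-0.3,-0.1,0,0,0],[-0.01,-0.64,-0.2,0,0,0],[-0.02,-0.97,-0.2,0,0,0]]]'

```text
clock: 11.85
tool_pos: [0.458, -0.1838, 0.1619]
orientation: [-180.0, -0.1, -18.2]
force: [0.7, 0.8, -1.3]
opening: 0.0428
gripper_force: 30.0
```

Emit:
step_arm --steps '[[[0,-0.3,0,0,0,0],[-0.01,-0.64,0,0,0,0],[-0.02,-0.97,0,0,0,0]]]'

```text
clock: 12.15
tool_pos: [0.4855, -0.0905, 0.1605]
orientation: [-180.0, 0.0, -18.2]
force: [0.2, -1.1, -0.5]
opening: 0.0426
gripper_force: 30.0
```

Emit:
step_arm --steps '[[[0,-0.3,0,0,0,0],[-0.01,-0.64,0,0,0,0],[-0.02,-0.97,0,0,0,0]]]'

```text
clock: 12.45
tool_pos: [0.5138, 0.0023, 0.1604]
orientation: [180.0, 0.0, -18.2]
force: [1.3, -0.4, -1.3]
opening: 0.0424
gripper_force: 30.0
```

Emit:
step_arm --steps '[[[0,-0.3,0,0,0,0],[-0.01,-0.64,0,0,0,0],[-0.02,-0.97,0,0,0,0]]]'

```text
clock: 12.75
tool_pos: [0.5421, 0.0951, 0.1603]
orientation: [180.0, 0.0, -18.2]
force: [0.5, -1.4, -1.3]
opening: 0.0426
gripper_force: 30.0
```

Emit:
step_arm --steps '[[[0,-0.3,0,0,0,0],[-0.01,-0.64,0,0,0,0],[-0.02,-0.97,0,0,0,0]]]'

```text
clock: 13.05
tool_pos: [0.5704, 0.1878, 0.1601]
orientation: [180.0, 0.0, -18.2]
force: [0.6, -0.1, -1.2]
opening: 0.0424
gripper_force: 30.0
```

Emit:
step_arm --steps '[[[0,-0.3,0,0,0,0],[-0.01,-0.64,0,0,0,0],[-0.02,-0.96,0,0,0,0],[-0.02,-0.96,0,0,0,0],[-0.02,-0.96,0,0,0,0]]]'

```text
clock: 13.55
tool_pos: [0.598, 0.2787, 0.1595]
orientation: [179.9, 0.1, -18.1]
force: [1.1, 0.4, -1.4]
opening: 0.0423
gripper_force: 30.0
```

```bash
python3 - <<'E'
from h import *
wrist("pics/w4.png",[("yellow",.01,(.6,.278))])
t=get_obs(); print(t["tool_pos"],t["opening"],plan([.600,.2777,.05]))
E
```

```text
yellow 0.01 2405 ((0.5996257066726685, 0.2777359187602997), 0.02962537854909897) 0.01005514452624719
[0.59789247 0.27796939 0.15979871] 0.04260448008885261 (array([ 0.02, -0.01,  1.1 ]), 2, array([ 0.011, -0.003,  0.549]))
```

View pics/w4.png

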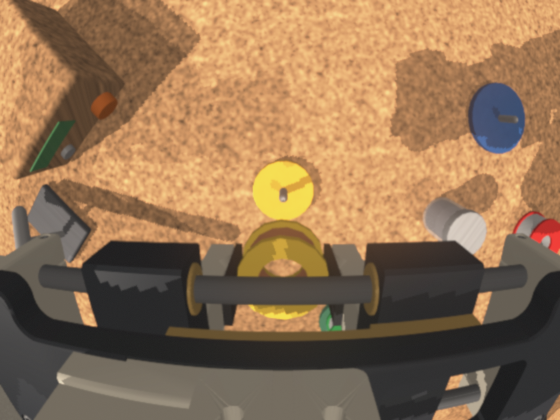

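The yellow reel (283,275) is in line with its spindle (283,195); nothing tall in the way. Descend and release.

Emit:
step_arm --steps '[[[0.02,0,0.25,0,0,0],[0.02,0,0.5,0,0,0],[0.02,0,0.75,0,0,0],[0.02,0,0.95,0,0,0],[0.02,0,0.95,0,0,0]]]'

```text
clock: 14.1
tool_pos: [0.5984, 0.2752, 0.0627]
orientation: [179.7, 0.2, -18.2]
force: [-0.6, 0.2, -1.4]
opening: 0.0427
gripper_force: 30.0
```

Emit:
step_arm --steps '[[[0,0,0.13,0,0,0],[0,0,0.26,0,0,0],[0,0,0.39,0,0,0],[0,0,0.48,0,0,0],[0,0,0.48,0,0,0],[0,0,0.48,0,0,0]]]'

```text
clock: 14.7
tool_pos: [0.6005, 0.2778, 0.0174]
orientation: [180.0, 0.0, -18.1]
force: [0.2, 0.4, -0.8]
opening: 0.0428
gripper_force: 30.0
```

Emit:
step_arm --steps '[[[0,0,0,0,0,0],[0,0,0,0,0,0],[0,0,0,0,0,0],[0,0,0,0,0,0],[0,0,0,0,0,0]]]' --jaw 0

```text
clock: 15.2
tool_pos: [0.6005, 0.2778, 0.0178]
orientation: [-180.0, -0.0, -18.1]
force: [0.3, -0.0, -0.6]
opening: 0.077
gripper_force: 0.0
```

Emit:
step_arm --steps '[[[0,0,-0.2,0,0,0],[0,0,-0.5,0,0,0],[0,0,-0.8,0,0,0],[0,0,-1,0,0,0],[0,0,-1,0,0,0]]]'

```text
clock: 15.7
tool_pos: [0.6022, 0.2789, 0.1215]
orientation: [-179.7, -0.2, -18.1]
force: [0.2, -0.1, 0.1]
opening: 0.0875
gripper_force: 0.0
```

```bash
python3 - <<'E'
from h import *
t=get_obs(); print(t["tool_pos"],t["opening"],plan([.4467,-.0111,.15]))
E
```

```text
[0.60219277 0.27891892 0.12151113] 0.08745915649461952 (array([-0.57,  3.24, -0.3 ]), 4, array([-0.144,  0.81 , -0.076]))
```

Emit:
step_arm --steps '[[[-0.04,0.27,-0.15,0,0,0],[-0.09,0.54,-0.3,0,0,0],[-0.14,0.81,-0.3,0,0,0]]]'

```text
clock: 16.0
tool_pos: [0.5621, 0.2049, 0.1489]
orientation: [-179.9, -0.1, -18.1]
force: [0.1, -0.3, 0.6]
opening: 0.0876
gripper_force: 0.0
```

Emit:
step_arm --steps '[[[-0.04,0.27,0,0,0,0],[-0.09,0.54,0,0,0,0],[-0.14,0.81,0,0,0,0]]]'

```text
clock: 16.3
tool_pos: [0.5224, 0.1315, 0.147]
orientation: [180.0, 0.0, -18.2]
force: [0.6, 0.6, -0.7]
opening: 0.0874
gripper_force: 0.0
```

Emit:
step_arm --steps '[[[-0.04,0.27,0,0,0,0],[-0.09,0.54,0,0,0,0],[-0.14,0.81,0,0,0,0]]]'

```text
clock: 16.6
tool_pos: [0.4838, 0.0589, 0.1471]
orientation: [180.0, 0.0, -18.2]
force: [0.6, -0.2, -0.5]
opening: 0.0875
gripper_force: 0.0
```

Emit:
step_arm --steps '[[[-0.04,0.27,0,0,0,0],[-0.09,0.54,0,0,0,0],[-0.14,0.8,0,0,0,0],[-0.14,0.8,0,0,0,0],[-0.14,0.8,0,0,0,0]]]'

```text
clock: 17.1
tool_pos: [0.4464, -0.0121, 0.1475]
orientation: [-180.0, -0.0, -18.2]
force: [0.6, 0.7, 0.3]
opening: 0.0878
gripper_force: 0.0
```

```bash
python3 - <<'E'
from h import *
wrist("pics/w5.png",[("red",.036,(.4467,-.011)),("blue",.01,(.606,.024))])
t=get_obs(); print(t["tool_pos"],t["opening"],plan([.4467,-.0111,.007]))
p,P,ok=pts("top"); print(find(P,p,ok,"yellow",.038,(166,190),30,.004))
E
```

```text
red 0.036 3820 ((0.4463360905647278, -0.011235044337809086), 0.03313661366701126) 0.035986230224175936
blue 0.01 4901 ((0.6067157983779907, 0.023395340889692307), 0.03952513262629509) 0.010069498053473312
[ 0.44680471 -0.01165979  0.14754086] 0.08745441733901765 (array([-0.  , -0.  ,  1.41]), 2, array([-0.002, -0.002,  0.703]))
[6.034e-01 2.775e-01 4.540e-02 3.830e-02 6.023e-01 2.784e-01 2.280e+02]
```

Emit:
step_arm --steps '[[[0,0,0.25,0,0,0],[0,0,0.5,0,0,0],[0,0,0.75,0,0,0],[0,0,0.95,0,0,0],[0,0,0.95,0,0,0]]]'

```text
clock: 17.7
tool_pos: [0.4451, -0.0118, 0.0502]
orientation: [179.8, 0.2, -18.1]
force: [0.6, -1.4, 1.3]
opening: 0.0878
gripper_force: 0.0
```

Emit:
step_arm --steps '[[[0,0,0.13,0,0,0],[0,0,0.26,0,0,0],[0,0,0.39,0,0,0],[0,0,0.45,0,0,0],[0,0,0.45,0,0,0],[0,0,0.45,0,0,0]]]'

```text
clock: 18.3
tool_pos: [0.4471, -0.0114, 0.0082]
orientation: [-180.0, -0.0, -18.1]
force: [0.4, 0.8, 0.1]
opening: 0.0877
gripper_force: 0.0
```

Emit:
step_arm --steps '[[[0,0,0,0,0,0],[0,0,0,0,0,0],[0,0,0,0,0,0],[0,0,0,0,0,0],[0,0,0,0,0,0],[0,0,0,0,0,0],[0,0,0,0,0,0]]]' --jaw 255

```text
clock: 19.0
tool_pos: [0.4468, -0.0117, 0.0079]
orientation: [-180.0, -0.0, -18.1]
force: [-1.8, 1.0, 5.6]
opening: 0.0662
gripper_force: 30.0
```

Emit:
step_arm --steps '[[[0,0,-0.2,0,0,0],[0,0,-0.5,0,0,0],[0,0,-0.8,0,0,0],[0,0,-1,0,0,0],[0,0,-1,0,0,0],[0,0,-1,0,0,0]]]'

```text
clock: 19.6
tool_pos: [0.4461, -0.0118, 0.1071]
orientation: [-180.0, 0.0, -18.2]
force: [0.3, 0.6, -2.3]
opening: 0.0662
gripper_force: 30.0
```

```bash
python3 - <<'E'
from h import *
t=get_obs(); print(t["tool_pos"],t["opening"],plan([.6164,-.2674,.14]))
E
```

```text
[ 0.44609108 -0.01175719  0.10714458] 0.06615428269142451 (array([ 2.42,  1.9 , -0.33]), 3, array([ 0.805,  0.632, -0.11 ]))
```

Emit:
step_arm --steps '[[[0.26,0.21,-0.15,0,0,0],[0.53,0.42,-0.3,0,0,0],[0.8,0.63,-0.33,0,0,0]]]'

```text
clock: 19.9
tool_pos: [0.5036, -0.0973, 0.1405]
orientation: [180.0, 0.0, -18.1]
force: [1.3, 1.6, -2.4]
opening: 0.066
gripper_force: 30.0
```

Emit:
step_arm --steps '[[[0.26,0.21,0,0,0,0],[0.53,0.42,0,0,0,0],[0.8,0.63,0,0,0,0]]]'

```text
clock: 20.2
tool_pos: [0.5588, -0.1824, 0.138]
orientation: [180.0, 0.2, -18.2]
force: [0.5, 1.2, -2.8]
opening: 0.066
gripper_force: 30.0
```

Emit:
step_arm --steps '[[[0.26,0.21,0,0,0,0],[0.53,0.42,0,0,0,0],[0.81,0.64,0,0,0,0],[0.81,0.64,0,0,0,0],[0.81,0.64,0,0,0,0],[0.81,0.64,0,0,0,0]]]'

```text
clock: 20.8
tool_pos: [0.6152, -0.2668, 0.1386]
orientation: [180.0, 0.2, -18.2]
force: [-0.6, 0.9, -2.8]
opening: 0.0661
gripper_force: 30.0
```

```bash
python3 - <<'E'
from h import *
wrist("pics/w6.png",[("red",.01,(.6164,-.267))])
t=get_obs(); print(t["tool_pos"],t["opening"],plan([.6164,-.2674,.02]))
E
```

```text
red 0.01 3323 ((0.6172404885292053, -0.2675120532512665), 0.03964230790734291) 0.010111274907788398
[ 0.61555849 -0.26657039  0.13938974] 0.06600541257369621 (array([0.01, 0.01, 1.19]), 2, array([0.007, 0.003, 0.597]))
```

View pics/w6.png

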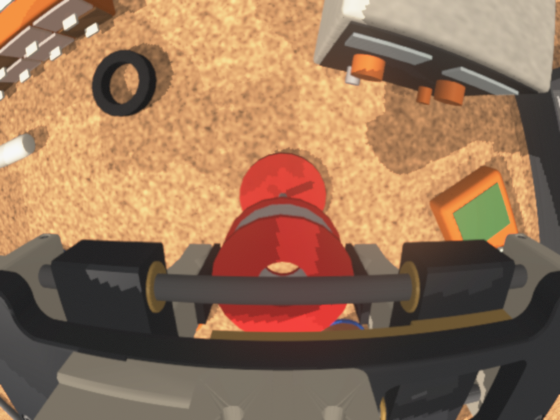

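Red reel (283,265) held in line with its stand (283,190); solder station is clear of the fingers.

Emit:
step_arm --steps '[[[0.01,0,0.2,0,0,0],[0.01,0,0.4,0,0,0],[0.01,0,0.6,0,0,0],[0.01,0,0.75,0,0,0],[0.01,0,0.75,0,0,0]]]'

```text
clock: 21.35
tool_pos: [0.6156, -0.2666, 0.0633]
orientation: [180.0, 0.2, -18.1]
force: [-0.6, 0.6, -3.3]
opening: 0.0662
gripper_force: 30.0
```

Emit:
step_arm --steps '[[[0,0,0.13,0,0,0],[0,0,0.26,0,0,0],[0,0,0.38,0,0,0],[0,0,0.44,0,0,0],[0,0,0.44,0,0,0],[0,0,0.44,0,0,0]]]'

```text
clock: 21.95
tool_pos: [0.6175, -0.2678, 0.0216]
orientation: [180.0, -0.0, -18.1]
force: [-0.0, 0.5, -1.8]
opening: 0.0661
gripper_force: 30.0
```

Emit:
step_arm --steps '[[[0,0,0,0,0,0],[0,0,0,0,0,0],[0,0,0,0,0,0],[0,0,0,0,0,0],[0,0,0,0,0,0],[0,0,0,0,0,0]]]' --jaw 0

```text
clock: 22.55
tool_pos: [0.6174, -0.2677, 0.0217]
orientation: [-180.0, -0.0, -18.2]
force: [-0.0, -0.1, -0.2]
opening: 0.0876
gripper_force: 0.0
```

Emit:
step_arm --steps '[[[0,0,-0.2,0,0,0],[0,0,-0.5,0,0,0],[0,0,-0.8,0,0,0],[0,0,-1,0,0,0],[0,0,-1,0,0,0],[0,0,-1,0,0,0]]]'

```text
clock: 23.15
tool_pos: [0.6174, -0.2676, 0.1219]
orientation: [-180.0, -0.1, -18.2]
force: [-0.5, -0.3, -0.4]
opening: 0.0873
gripper_force: 0.0
```

```bash
python3 - <<'E'
from h import *
wrist("pics/w7.png",[("red",.046,(.6164,-.267)),("blue",.036,(.43,-.275))])
t=get_obs(); print(t["tool_pos"],t["opening"],plan([.4306,-.2755,.14]))
E
```

```text
red 0.046 4946 ((0.6177721619606018, -0.2678626477718353), 0.03322150558233261) 0.045984898035041424
blue 0.036 0 None None
[ 0.61688343 -0.26747261  0.12099411] 0.08750571314935311 (array([-1.75,  0.66, -0.19]), 2, array([-0.873,  0.328, -0.094]))
```

Red seated (top at 46 mm, centred). Now blue.

Emit:
step_arm --steps '[[[-0.28,0.11,-0.1,0,0,0],[-0.57,0.22,-0.19,0,0,0],[-0.87,0.33,-0.19,0,0,0]]]'

```text
clock: 23.5
tool_pos: [0.5234, -0.2719, 0.14]
orientation: [180.0, 0.0, -18.1]
force: [0.2, 0.3, 1.1]
opening: 0.0878
gripper_force: 0.0
```

Emit:
step_arm --steps '[[[-0.28,0.11,0,0,0,0],[-0.57,0.22,0,0,0,0],[-0.87,0.33,0,0,0,0],[-0.87,0.33,0,0,0,0],[-0.87,0.33,0,0,0,0],[-0.87,0.33,0,0,0,0]]]'

```text
clock: 24.1
tool_pos: [0.432, -0.2762, 0.1402]
orientation: [180.0, 0.0, -18.1]
force: [0.3, 0.1, 0.2]
opening: 0.0882
gripper_force: 0.0
```

```bash
python3 - <<'E'
from h import *
wrist("pics/w8.png",[("blue",.036,(.43,-.275))])
t=get_obs(); print(t["tool_pos"],t["opening"],plan([.4306,-.2755,.008]))
E
```

```text
blue 0.036 3918 ((0.43057936429977417, -0.2754426896572113), 0.03294891119003296) 0.03604773510265194
[ 0.43218527 -0.27616718  0.14014209] 0.08760866232622087 (array([-0.02, -0.  ,  1.32]), 2, array([-0.008, -0.001,  0.661]))
```

Emit:
step_arm --steps '[[[-0.02,0,0.25,0,0,0],[-0.02,0,0.5,0,0,0],[-0.02,0,0.75,0,0,0],[-0.02,0,0.9,0,0,0],[-0.02,0,0.9,0,0,0]]]'

```text
clock: 24.65
tool_pos: [0.4285, -0.275, 0.048]
orientation: [180.0, 0.3, -18.2]
force: [-0.4, -0.1, -0.4]
opening: 0.0873
gripper_force: 0.0
```

Emit:
step_arm --steps '[[[0,0,0.13,0,0,0],[0,0,0.26,0,0,0],[0,0,0.37,0,0,0],[0,0,0.42,0,0,0],[0,0,0.42,0,0,0],[0,0,0.42,0,0,0]]]'

```text
clock: 25.25
tool_pos: [0.43, -0.2757, 0.009]
orientation: [180.0, -0.0, -18.1]
force: [-0.3, -0.8, -0.6]
opening: 0.0873
gripper_force: 0.0
```

Emit:
step_arm --steps '[[[0,0,0,0,0,0],[0,0,0,0,0,0],[0,0,0,0,0,0],[0,0,0,0,0,0],[0,0,0,0,0,0],[0,0,0,0,0,0],[0,0,0,0,0,0]]]' --jaw 255

```text
clock: 25.95
tool_pos: [0.4298, -0.2756, 0.0089]
orientation: [180.0, -0.0, -18.1]
force: [-1.4, 1.3, 5.4]
opening: 0.0667
gripper_force: 30.0
```

Emit:
step_arm --steps '[[[0,0,-0.2,0,0,0],[0,0,-0.5,0,0,0],[0,0,-0.8,0,0,0],[0,0,-1,0,0,0],[0,0,-1,0,0,0],[0,0,-1,0,0,0]]]'

```text
clock: 26.55
tool_pos: [0.4289, -0.2752, 0.1078]
orientation: [-180.0, 0.0, -18.2]
force: [-0.3, 0.3, -4.5]
opening: 0.0667
gripper_force: 30.0
```

```bash
python3 - <<'E'
from h import *
t=get_obs(); print(t["tool_pos"],t["opening"],plan([.6067,.0234,.14]))
E
```

```text
[ 0.42892384 -0.2752089   0.10781377] 0.0666634751951684 (array([ 0.76, -3.39, -0.32]), 4, array([ 0.189, -0.848, -0.08 ]))
```

Emit:
step_arm --steps '[[[0.06,-0.28,-0.15,0,0,0],[0.12,-0.56,-0.3,0,0,0],[0.19,-0.85,-0.32,0,0,0]]]'

```text
clock: 26.85
tool_pos: [0.4742, -0.2, 0.1402]
orientation: [180.0, 0.0, -18.2]
force: [1.0, -0.6, -4.3]
opening: 0.0665
gripper_force: 30.0
```

Emit:
step_arm --steps '[[[0.06,-0.28,0,0,0,0],[0.12,-0.56,0,0,0,0],[0.19,-0.85,0,0,0,0]]]'

```text
clock: 27.15
tool_pos: [0.5176, -0.1247, 0.1383]
orientation: [179.9, 0.2, -18.2]
force: [0.4, -0.0, -3.2]
opening: 0.0664
gripper_force: 30.0
```

Emit:
step_arm --steps '[[[0.06,-0.28,0,0,0,0],[0.12,-0.56,0,0,0,0],[0.19,-0.85,0,0,0,0]]]'

```text
clock: 27.45
tool_pos: [0.5622, -0.05, 0.138]
orientation: [179.9, 0.2, -18.2]
force: [0.8, -0.7, -2.8]
opening: 0.0663
gripper_force: 30.0
```

Emit:
step_arm --steps '[[[0.06,-0.28,0,0,0,0],[0.12,-0.56,0,0,0,0],[0.19,-0.84,0,0,0,0],[0.19,-0.84,0,0,0,0],[0.19,-0.84,0,0,0,0],[0.19,-0.84,0,0,0,0]]]'

```text
clock: 28.05
tool_pos: [0.6061, 0.0223, 0.1389]
orientation: [179.9, 0.1, -18.2]
force: [-0.0, -0.6, -3.2]
opening: 0.0664
gripper_force: 30.0
```

```bash
python3 - <<'E'
from h import *
wrist("pics/w9.png",[("blue",.01,(.6067,.0234))])
t=get_obs(); print(t["tool_pos"],t["opening"],plan([.6067,.0234,.02]))
E
```

```text
blue 0.01 2937 ((0.6079111099243164, 0.023978600278496742), 0.038915444165468216) 0.010149953287178035
[0.60637452 0.02210354 0.13947437] 0.06625178390507447 (array([ 0.  , -0.01,  1.19]), 2, array([ 0.001, -0.007,  0.597]))
```

View pics/w9.png

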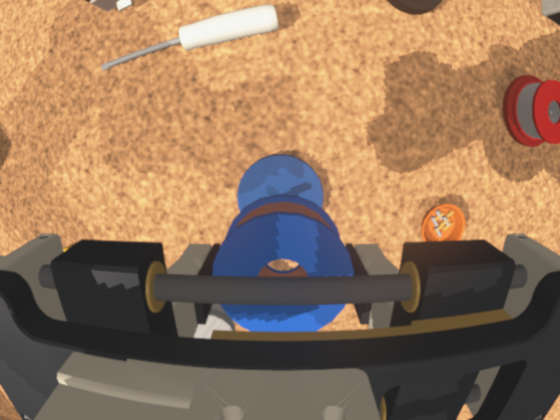

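Blue reel (283,265) lines up with its stand (281,190); the jar (212,325) lies 114 mm behind the finger plane, so clear.

Emit:
step_arm --steps '[[[0.01,-0.01,0.2,0,0,0],[0.01,-0.01,0.4,0,0,0],[0.01,-0.01,0.6,0,0,0],[0.01,-0.01,0.75,0,0,0],[0.01,-0.01,0.75,0,0,0]]]'

```text
clock: 28.6
tool_pos: [0.6065, 0.0223, 0.0633]
orientation: [179.9, 0.2, -18.2]
force: [-0.1, 0.6, -3.1]
opening: 0.0663
gripper_force: 30.0
```

Emit:
step_arm --steps '[[[0,0,0.13,0,0,0],[0,0,0.26,0,0,0],[0,0,0.38,0,0,0],[0,0,0.44,0,0,0],[0,0,0.44,0,0,0],[0,0,0.44,0,0,0]]]'

```text
clock: 29.2
tool_pos: [0.6088, 0.0236, 0.0216]
orientation: [180.0, -0.0, -18.1]
force: [0.1, 0.5, -2.9]
opening: 0.0668
gripper_force: 30.0
```

Emit:
step_arm --steps '[[[0,0,0,0,0,0],[0,0,0,0,0,0],[0,0,0,0,0,0],[0,0,0,0,0,0],[0,0,0,0,0,0],[0,0,0,0,0,0]]]' --jaw 0

```text
clock: 29.8
tool_pos: [0.6088, 0.0236, 0.0217]
orientation: [-180.0, -0.0, -18.1]
force: [0.4, 0.9, -0.4]
opening: 0.0876
gripper_force: 0.0
```

Emit:
step_arm --steps '[[[0,0,-0.2,0,0,0],[0,0,-0.5,0,0,0],[0,0,-0.8,0,0,0],[0,0,-1,0,0,0],[0,0,-1,0,0,0],[0,0,-1,0,0,0]]]'

```text
clock: 30.4
tool_pos: [0.6086, 0.0236, 0.1219]
orientation: [-180.0, -0.0, -18.2]
force: [-0.7, -0.5, -0.0]
opening: 0.0874
gripper_force: 0.0
```

Emit:
step_arm --steps '[[[-0.2,0.2,-0.3,0,0,0],[-0.5,0.5,-0.7,0,0,0],[-0.8,0.8,-1,0,0,0],[-0.8,0.8,-1,0,0,0],[-0.8,0.8,-1,0,0,0]]]'

```text
clock: 30.9
tool_pos: [0.5071, -0.0279, 0.2224]
orientation: [-179.9, -0.1, -18.2]
force: [0.5, 0.1, -0.6]
opening: 0.0877
gripper_force: 0.0
```

```bash
python3 - <<'E'
from h import *
wrist("pics/w10.png",[("red",.046,(.6164,-.267)),("blue",.046,(.6067,.0234)),("yellow",.038,(.6,.2777)),("green",.038,(.432,.257))])
p,P,ok=pts("top"); cv2.imwrite("pics/t10.png",p[:,:,::-1]); print(find(P,p,ok,None,.064,(233,223),25))
E
```

```text
red 0.046 1889 ((0.6173887848854065, -0.26730912923812866), 0.03355124220252037) 0.04544307293100123
blue 0.046 2590 ((0.6092970371246338, 0.023342924192547798), 0.033200737088918686) 0.04611919661147233
yellow 0.038 392 ((0.599727988243103, 0.27757346630096436), 0.022394975647330284) 0.03860933079361893
green 0.038 0 None None
[5.220e-01 1.217e-01 4.680e-02 6.430e-02 5.211e-01 1.215e-01 4.300e+02]
```

View pics/w10.png

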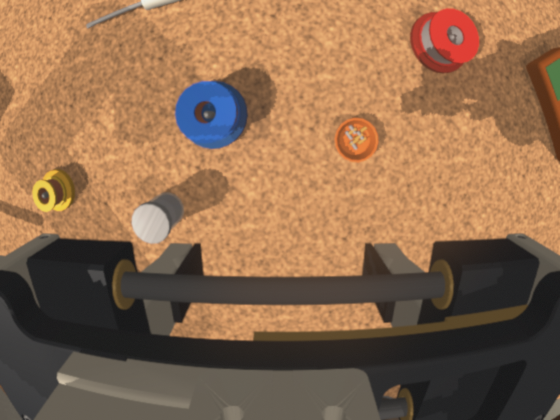

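The blue (211,114), red (445,40) and yellow (52,190) reels are seated with their tops at 46/46/38 mm. I measured green earlier at 38 mm. The jar (153,221) hasn't moved, and the arm is clear.

```bash
python3 -c "
from plant import *
print(close_job())"
```

```text
the job is handed in; nothing more can be done
None
```

All four reels are seated on the spindles of their own colour, the jar stayed where it stood, and the job was handed in at about 31 s; the hand-in gave no verdict.

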